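# Line up the cell carriers and hold the contact clamp open

## Task

On the jig plate, nudge the three grey cell carriers into one closed row: each with a long side flush against the fence, side by side and touching, all beside the clamp and none in front of it. Then pull the clamp's spring-loaded handle out towards the robot until its pointer stands at the gauge mark, and keep it there: the program finishes while the gripper still holds the clamp open at the mark, so that a colleague can slide the row in. Leave everything else on the bench where it is.

Things in the scene. Friction and masses are not known exactly. Their poses are not given: they have to be found in the camera images.
- jig: aluminium jig plate, fixed to the table, 170 x 440 mm, 6 mm thick; fence at its far edge, clamp at its right end. Origin: at table height (z = 0), straight below the fence's face. Its x points away from the robot, y to the left, turned a little each time. In its frame the plate spans x -150 to +20 mm, y -130 to +310 mm, top at z = 6 mm.
- fence (a point): middle of the fence's lower edge: steel strip on the jig plate, 12 mm thick. In the jig's frame this point is (0, 130, 6) mm; the face is at x = 0 and looks to -x, from y = -20 to +280 mm, top at z = 20 mm. A carrier flush with it has its origin at jig x = -18 mm.
- jaw (a point): top middle of the clamp's fixed jaw, (10, -75, 44) mm in the jig's frame: dark steel block, y -115 to -35 mm, face at x = 0 in line with the fence. Two thin guide rods at z = 19 mm run from it towards -x to an end bracket at x = -137 to -149 mm, top at z = 30 mm.
- clamp (a joint): travel of the sliding clamp head in m along the jig's -x: 0 = shut against the fixed jaw (start), stop at 0.095. A spring pulls it shut: 4.5 N at 0 plus 90 N/m (8.5 N at 44 mm, 11 N at 75 mm); it goes back when let go. Head: aluminium, 16 mm thick in x, from y = -110 to -40 mm of the jig, top at z = 40 mm.
- handle (a point): centre of the clamp's handle: straight round black bar, 12 mm diameter, 74 mm long, along the jig's y, its axis 70 mm above the table and 35 mm in front of (jig -x of) the head's clamping face, on two slanting 8 mm arms at its ends (60 mm clear between them). Nothing else at its height. Moves with the head.
- pointer (a point): tip of the thin steel pointer (3 mm in x) that sticks out to the right of the clamp head above the white scale strip; moves with the head. In the jig's frame with the clamp shut: (-8, -122, 12) mm.
- gauge: gauge mark: small dark steel upright blade, 3 mm thick in x, 8 mm wide, 14 mm tall, on a 12 mm foot, on the plate just to the right of the pointer's path; fixed, set anew each time. Origin: on the plate, at the blade's middle in x. Axes as the jig's. The pointer is at the mark when both have the same x in the jig's frame (44 to 75 mm of travel).
- cell_a: cell carrier: grey plastic block with a glass window on top, 36 mm (its x) by 50 mm (its y) by 22 mm tall (20 mm of solid block, glass on it), about 60 g, all three alike. Origin: centre of its underside. Starts loose and askew on the jig plate, somewhere in front of the fence; slides when pushed.
- cell_b: cell carrier: grey plastic block with a glass window on top, 36 mm (its x) by 50 mm (its y) by 22 mm tall (20 mm of solid block, glass on it), about 60 g, all three alike. Origin: centre of its underside. Starts loose and askew on the jig plate, somewhere in front of the fence; slides when pushed.
- cell_c: cell carrier: grey plastic block with a glass window on top, 36 mm (its x) by 50 mm (its y) by 22 mm tall (20 mm of solid block, glass on it), about 60 g, all three alike. Origin: centre of its underside. Starts loose and askew on the jig plate, somewhere in front of the fence; slides when pushed.
- vial: small capped glass vial, 26 mm diameter, 48 mm tall, on the left end of the jig plate. Bystander: leave it. Origin: centre of its underside.
- dish: open glass dish, 60 mm diameter, 14 mm tall, on the table in front of the jig plate. Bystander: leave it. Origin: centre of its underside.
- driver: screwdriver, 150 mm long, lying on the table behind the fence. Bystander: leave it. Origin: centre of its underside.
- flask: white bottle with a black label, 66 mm diameter, 170 mm tall, at the back left. Bystander: leave it. Origin: centre of its underside.
- meter: hand multimeter, 130 x 75 x 32 mm, lying at the right. Bystander: leave it. Origin: centre of its underside.
- beaker: glass beaker of pipettes, 70 mm diameter, 160 mm tall with the pipettes, at the left. Bystander: leave it. Origin: centre of its underside.
- eraser: rubber block, 50 x 22 x 14 mm, on the table at the front right. Bystander: leave it. Origin: centre of its underside.
Things that resemble listed ones, but are neither listed nor needed, are in the scene too. Leave any orange or yellow look-alike of the cell_a alone.

How it is judged:
By the outcome, as a careful person would: the job done as asked, in the order asked, and still so for the second after the job is handed in, while the arm keeps its last pose, push and grip.
It also fails if it takes over 72 s, if anything falls off the work surface, if the arm or the gripper's body presses on something with over 40 N, if the wrist force passes 120 N, or if a joint passes its speed limit or range.

## Robot

A 6-joint arm with a two-finger parallel gripper is mounted at the origin on the work surface. World frame = base frame: x ahead of the robot, y to its left, z up, the work surface at z = 0. Lengths are in m, angles in rad, forces in N, time in s.
With the tool pointing down it reaches from about 0.2 to 0.875 m from the base axis. Payload 3.4 kg.
Tool frame: the origin (TCP) lies between the finger pads; the fingertips stand 25 mm ahead of it and the grasp point (between the pads) lies 6 mm ahead of it (r.nose_length is the z of the fingertips in the tool frame, in m); z points along the fingers, y is the line along which they close (so a half turn about z gives the same grasp; the last joint's range is limited). The gripper opens to 94 mm and grips with 3 to 60 N. Pads are 16 mm wide; open, the fingers measure 119 mm over their backs; the gripper's body (75 mm by 177 mm) begins 78 mm behind the grasp point.
Start: joints at [1.077, 0.276, 1.505, -0, 1.361, -0.121], TCP at [0.209, 0.536, 0.23] pointing down, gripper open.
Joint ranges: [-2.89, 2.89], [-0.75, 2.08], [0.22, 2.7], [-1.18, 4.32], [0.11, 2.71], [-2.7, 2.7]. Speed limits (rad/s): [2.57, 2.57, 3.14, 3.14, 3.14, 3.14].

## Interface

Orientations are given as a unit quaternion [w, x, y, z].
In Python, from plant import r, gripper_to, inverse_kinematics, vision, models, telemetry gives the robot as it stands. Calls block until the motion is done:
- r.move_to(position, orientation): joint-space move of the TCP to a pose.
- r.move_l(position, rot=None, vel=0.15, guard=None): straight line of the TCP; rot=None keeps the orientation; vel is the mean speed in m/s. With guard (N) it stops when the force on the tool has changed by that much, and returns True; else False.
- r.movej(angles): joint-space move.
- gripper_to(opening, f_grip=None): finger opening in m; f_grip is the grip in N (None keeps the last); returns when the fingers have stopped.
- r.hold(seconds).
- inverse_kinematics(position, orientation): joint angles nearest the present ones, or None.
- vision.snapshot(name): name is "side" or "top"; returns the picture (384x512x3 uint8, red, green, blue); there is no depth.
- vision.get_calibration(name): a dict with "fx", "fy", "cx", "cy" (pixels), "position" and "orientation" of the camera in the world. Camera axes: x right, y down, z forward; pixel columns grow to the right and rows downward; lengths in m; the calibration is good to about 2 mm. A picture is of the moment at which its call begins. get_calibration takes no time and is no camera call.
A pose or a line that the arm cannot do raises r.PlanningError and nothing moves.
- r.sign_off(): hands the job in; it is judged then, once.
Trained networks look in the newest picture that a camera, given by its name, has taken for a name from the list of things; names that differ only in an ending like _2 or _b are one class to them, and where a whole thing is asked for, a point or a joint stands for the part that bears it (a point fixed in the world has none). Each returns a list of dicts, best first, with "score" (0 to 1); they miss things now and then, are a little off and sometimes report something else, mostly with a low value. They report only what shows in the picture. A call takes as long as a camera call. They do not tell look-alikes from the thing itself.
- models.boxes_of(thing, camera): "at" ([x, y, z] in m, in world coordinates, good to about 4 mm: the middle of the surface that is visible of it).
- models.regions_of(thing, camera): "pixels" (384x512 bool, what is visible of it).
- models.mark_of(thing, camera): "at" ([x, y, z] in m, in world coordinates, good to about 4 mm: a listed point, or the origin of a listed thing).
Readings, each from a call of its own:
- telemetry.current_t(): time.
- telemetry.current_joints(): joint angles.
- telemetry.current_dq(): joint speeds.
- telemetry.current_joint_efforts(): joint torques, N m.
- telemetry.current_ee_pos(): TCP position.
- telemetry.current_tool_rot(): TCP orientation.
- telemetry.current_wrist_force(): force on the tool from outside, world axes, zero at the start.
- telemetry.current_torque(): the same for the moment, N m.
- telemetry.current_opening(): finger opening in m.
- telemetry.current_finger_force(): force on a finger pad.
Only numpy, scipy, OpenCV 4.12 (cv2) and the standard library are available. Lean on these libraries where they do the work, as an engineer would, in place of code of your own. Each camera call takes 0.05 s, during which the arm holds its last target. There are 200 camera calls.

## Working session

There is one attempt and no reset: what is moved stays moved. The work goes in short steps, each a Python script; the robot and the scene stay as the last script left them, time stands still between calls to the robot, and variables do not carry over. Pictures are saved under pics/ and viewed, at most 10 in all, crops included, and the job is handed in when it is done.

```bash
ls; mkdir -p pics; python3 - <<'E'
from plant import r, gripper_to, inverse_kinematics, vision, models, telemetry
import cv2,numpy as np
for c in("top","side"):
    im=vision.snapshot(c); cv2.imwrite(f"pics/{c}0.png",im[:,:,::-1]); 
    k=vision.get_calibration(c); print(c,k)
    for t in("jig","fence","jaw","handle","pointer","gauge","cell_a","vial"):
        print(t,[(np.round(d["at"],4).tolist(),round(d["score"],2)) for d in models.mark_of(t,c)[:6]])
print(telemetry.current_t(), telemetry.current_tool_rot())
E
```

```text
pics
top {'fx': 430.93105470099925, 'fy': 430.93105470099925, 'cx': 250.23758210515857, 'cy': 197.90538938467154, 'position': array([0.36513905, 0.05526205, 1.52533083]), 'orientation': array([ 0.02946066, -0.69749443,  0.71525137, -0.03238943])}
jig [([0.5968, -0.0035, 0.0006], 0.66)]
fence []
jaw [([0.6194, -0.0744, 0.0508], 0.9)]
handle [([0.5741, -0.0864, 0.0716], 0.51), ([0.6169, -0.0771, 0.0503], 0.29)]
pointer [([0.6084, -0.1237, 0.012], 0.53)]
gauge []
cell_a [([0.5077, 0.1194, 0.001], 0.68), ([0.5784, -0.0869, 0.0698], 0.63), ([0.7294, 0.1858, -0.003], 0.61), ([0.5026, 0.1883, 0.0088], 0.59), ([0.3056, 0.1926, -0.0005], 0.59), ([0.4991, 0.0398, 0.0057], 0.58)]
vial [([0.4701, 0.2591, 0.0095], 0.51)]
side {'fx': 491.8851511290211, 'fy': 491.8851511290211, 'cx': 257.38317975407915, 'cy': 194.63818736685425, 'position': array([ 0.45746962, -0.88542653,  1.02460919]), 'orientation': array([-0.37994494,  0.92430665, -0.03386841,  0.01232871])}
jig [([0.6013, -0.0056, 0.0038], 0.6)]
fence [([0.5792, 0.1247, 0.0086], 0.97), ([0.5016, 0.1885, 0.0088], 0.69)]
jaw [([0.6171, -0.0759, 0.0395], 0.86), ([0.5035, 0.0324, 0.0084], 0.73)]
handle [([0.5771, -0.0836, 0.0734], 0.87)]
pointer [([0.6073, -0.124, 0.0103], 0.66)]
gauge [([0.5044, 0.033, 0.008], 0.54)]
cell_a [([0.5035, 0.1187, 0.0042], 0.7), ([0.3061, 0.1897, 0.0025], 0.69), ([0.4978, 0.0299, 0.0094], 0.67), ([0.4994, 0.1889, 0.0082], 0.49), ([0.7323, 0.1861, 0.0007], 0.48)]
vial [([0.4735, 0.2651, 0.009], 0.6), ([0.6063, -0.1288, 0.0144], 0.15)]
0.9 [1.73412703e-05 1.85321949e-01 9.82677858e-01 4.11981427e-05]
```

```bash
python3 - <<'E'
import cv2
a=cv2.imread("pics/top0.png");b=cv2.imread("pics/side0.png")
cv2.imwrite("pics/top_c.png",cv2.resize(a[80:260,110:350],None,fx=3.3,fy=3.3,interpolation=cv2.INTER_CUBIC))
cv2.imwrite("pics/side_c.png",cv2.resize(b[60:240,230:470],None,fx=3.3,fy=3.3,interpolation=cv2.INTER_CUBIC))
E
```

```text
(no output)
```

View pics/top_c.png

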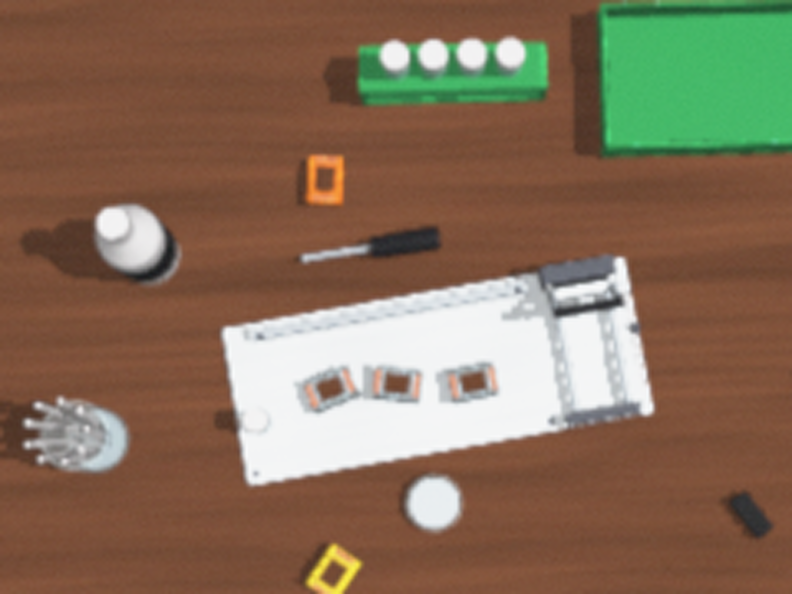

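View pics/side0.png

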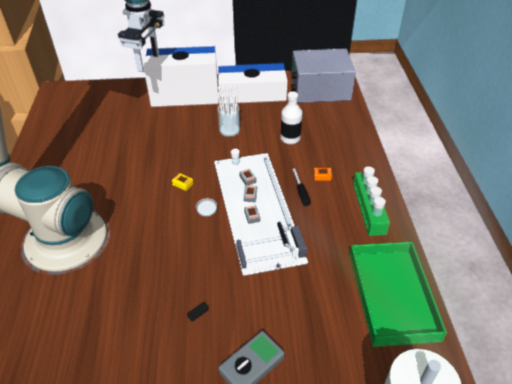

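The top crop shows the white jig tilted by about 8°. The three grey carriers are at crop pixels (330,389), (397,383) and (472,383), the clamp at (580,285), and a dark gauge blob at (633,327).

Possible confusions:
- **Carriers:** orange block (325,178), yellow block (333,570) and white-capped tubes (390–510,55). I choose the three grey ones on the plate.
- **Handle:** the end bracket (600,412) and the jaw (578,270). The handle is the black bar at (590,302).

Next is a close crop to check these choices, plus exact poses.

```bash
cat > h.py <<'E'
from plant import r, gripper_to, inverse_kinematics, vision, models, telemetry
import cv2, numpy as np
from scipy.spatial.transform import Rotation as R
def cam(c):
    k=vision.get_calibration(c); q=k["orientation"]
    return k, R.from_quat(q[[1,2,3,0]]).as_matrix()
def ray(c,uv,z):
    k,M=cam(c); uv=np.atleast_2d(uv)
    d=np.c_[(uv[:,0]-k["cx"])/k["fx"],(uv[:,1]-k["cy"])/k["fy"],np.ones(len(uv))]@M.T
    return k["position"]+d*((z-k["position"][2])/d[:,2])[:,None]
def proj(c,p):
    k,M=cam(c); q=(np.atleast_2d(p)-k["position"])@M
    return np.c_[k["fx"]*q[:,0]/q[:,2]+k["cx"],k["fy"]*q[:,1]/q[:,2]+k["cy"]]
def avg(c,n=6): return np.mean([vision.snapshot(c).astype(float) for _ in range(n)],0)
class Jig:
    def __init__(s,o,yaw): s.o=np.array(o,float);s.yaw=yaw;s.M=R.from_euler('z',yaw).as_matrix()
    def w(s,p): return np.r_[s.o,0]+np.asarray(p,float)@s.M.T
    def j(s,p): return (np.asarray(p,float)-np.r_[s.o,0])@s.M
def down(a):  # tool z down, tool y along world direction angle a (mod pi)
    y=np.array([np.cos(a),np.sin(a),0]); z=np.array([0,0,-1.]); x=np.cross(y,z)
    return R.from_matrix(np.c_[x,y,z]).as_quat()[[3,0,1,2]]
E
python3 - <<'E'
from h import *
out=[]
for c in("top","side"):
    im=avg(c); np.save(f"pics/{c}.npy",im)
    # plate outline: low saturation, bright; largest component
    hsv=cv2.cvtColor(im.astype(np.uint8),cv2.COLOR_RGB2HSV)
    m=((hsv[...,1]<60)&(hsv[...,2]>120)).astype(np.uint8)
    m=cv2.morphologyEx(m,cv2.MORPH_CLOSE,np.ones((5,5)))
    n,l,st,ce=cv2.connectedComponentsWithStats(m)
    u=proj(c,[[.52,.08,.006]])[0]; i=l[int(u[1]),int(u[0])]
    cn=max(cv2.findContours((l==i).astype(np.uint8),cv2.RETR_EXTERNAL,cv2.CHAIN_APPROX_NONE)[0],key=len)[:,0,:]
    P=ray(c,cn,.006)[:,:2]
    rc=cv2.minAreaRect((P*1000).astype(np.float32)); print(c,"plate",rc, np.round(cv2.boxPoints(rc)))
    for d in models.regions_of("cell_a",c):
        px=d["pixels"]; v,uu=np.nonzero(px); Q=ray(c,np.c_[uu,v],.026)[:,:2]*1000
        print(round(d["score"],2),px.sum(),cv2.minAreaRect(Q.astype(np.float32)))
    for t in("gauge","pointer","handle"):
        print(t,[(np.round(d["at"],4).tolist(),round(d["score"],2)) for d in models.mark_of(t,c)[:3]])
im=np.load("pics/side.npy"); cv2.imwrite("pics/sc.png",cv2.resize(im[145:280,205:310,::-1],None,fx=4.4*1.6,fy=4.4,interpolation=cv2.INTER_CUBIC))
E
```

```text
top plate ((521.974609375, 75.91764831542969), (178.28903198242188, 445.0265808105469), 9.054070472717285) [[ 399.  282.]
 [ 469. -158.]
 [ 645. -130.]
 [ 575.  310.]]
0.63 142 ((506.0427551269531, 36.326324462890625), (37.16339111328125, 48.67837142944336), 9.939156532287598)
0.53 160 ((309.3502197265625, 188.03045654296875), (37.38235855102539, 51.323787689208984), 54.9364013671875)
0.49 137 ((508.5045471191406, 116.09646606445312), (45.50745391845703, 35.096797943115234), 88.56658935546875)
0.43 159 ((502.5651550292969, 187.45057678222656), (39.283119201660156, 49.895259857177734), 25.290178298950195)
0.42 162 ((725.3801879882812, 189.22683715820312), (38.85526657104492, 53.96075439453125), 88.5967788696289)
gauge [([0.6545, 0.3853, -0.0014], 0.6), ([0.5038, 0.1928, 0.0056], 0.21), ([0.6558, 0.1431, -0.0013], 0.16)]
pointer [([0.6104, -0.1241, 0.0105], 0.64), ([0.3775, 0.0779, -0.0008], 0.59)]
handle [([0.5796, -0.0865, 0.0753], 0.58)]
side plate ((517.0853271484375, 94.01788330078125), (174.0090789794922, 492.7331848144531), 8.736781120300293) [[ 394.  324.]
 [ 469. -163.]
 [ 641
[... 231 characters left out ...]
129516602)
0.72 219 ((503.6497802734375, 110.80555725097656), (68.97904968261719, 37.475250244140625), 85.98565673828125)
0.54 214 ((500.9842529296875, 179.21517944335938), (43.22444152832031, 68.15270233154297), 21.440732955932617)
0.48 242 ((307.8133850097656, 172.1839599609375), (50.435462951660156, 62.260162353515625), 53.8614501953125)
0.34 6314 ((523.3032836914062, 53.177703857421875), (177.82806396484375, 434.299072265625), 9.390486717224121)
gauge []
pointer [([0.6073, -0.1266, 0.0131], 0.64)]
handle [([0.5747, -0.0813, 0.0728], 0.64), ([0.377, 0.0797, 0.0025], 0.33)][ WARN:0@4.309] global loadsave.cpp:1063 imwrite_ Unsupported depth image for selected encoder is fallbacked to CV_8U.
```

View pics/sc.png

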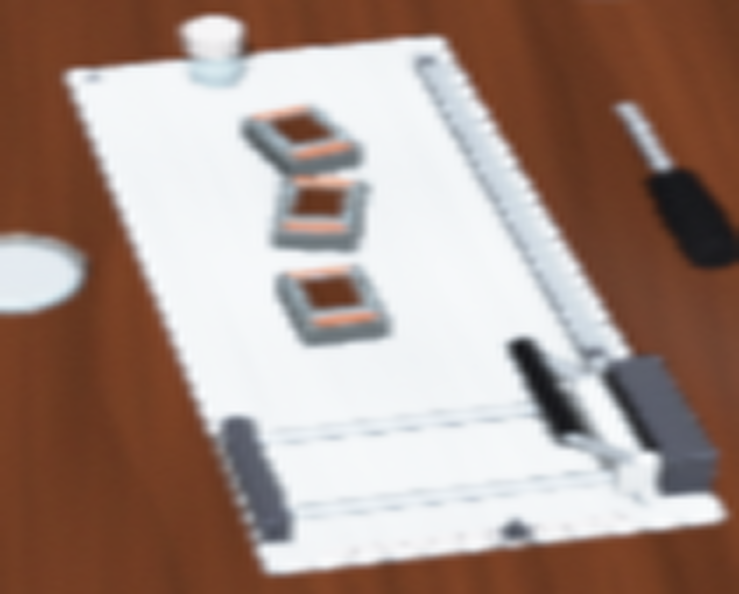

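Choices confirmed. The three carriers on the plate are grey with copper tabs, and the orange and yellow blocks are off the plate. The gauge is at crop (515,530) and the handle bar at (545,390). Next I fit the plate edges to sub-pixel and locate the gauge.

```bash
cat >> h.py <<'E'
from scipy.ndimage import map_coordinates
from scipy.optimize import least_squares
def fit_jig(c,im,o=(.6003,-.0027),yaw=np.radians(9.05)):
    g=im[...,2]  # blue: white plate vs brown wood
    for it in range(3):
        J=Jig(o,yaw); pts=[]
        for (a,b,n) in (((-.15,-.02),(-.15,.29),(-1,0)),((-.14,.31),(.0,.31),(0,1)),((-.14,-.13),(.01,-.13),(0,-1))):
            for t in np.linspace(.05,.95,40):
                p=np.array(a)+(np.array(b)-a)*t; s=np.linspace(-.012,.012,49)
                q=np.c_[p+np.outer(s,n),np.full(49,.006)]
                u=proj(c,J.w(q)); v=map_coordinates(g,[u[:,1],u[:,0]],order=1)
                d=np.clip(-np.gradient(v),0,None)
                if v[:8].mean()-v[-8:].mean()>50:
                    e=(d*s).sum()/d.sum(); pts.append((*J.w([*(p+e*np.array(n)),.006])[:2],*n,a[0] if n[0] else a[1]))
        P=np.array(pts)
        f=lambda x:[(Jig(x[:2],x[2]).j([px,py,0])[0 if nx else 1]-k) for px,py,nx,ny,k in P]
        s=least_squares(f,[*o,yaw],loss="soft_l1",f_scale=.001); o,yaw=s.x[:2],s.x[2]
    return Jig(o,yaw),np.sqrt(np.mean(s.fun**2)),len(P)
def blob(c,im,p,rad=9,z=.012):
    u=proj(c,p)[0]; v0,u0=int(u[1])-rad,int(u[0])-rad
    w=im[v0:v0+2*rad,u0:u0+2*rad].mean(2); bg=np.median(w[w>120]) if (w>120).any() else 200
    return w,u0,v0
E
python3 - <<'E'
from h import *
for c in("top","side"):
    im=np.load(f"pics/{c}.npy"); J,e,n=fit_jig(c,im); print(c,J.o,np.degrees(J.yaw),e*1e3,n)
    # dark pixels on the strip y -135..-112, x -90..-30
    k=[]
    H,W=im.shape[:2]; vv,uu=np.mgrid[0:H,0:W]; Q=J.j(ray(c,np.c_[uu.ravel(),vv.ravel()],.012))
    g=im.mean(2).ravel(); sel=(Q[:,0]>-.1)&(Q[:,0]<-.03)&(Q[:,1]>-.127)&(Q[:,1]<-.108)
    w=np.where(sel,np.clip(175-g,0,None),0); i=np.argmax(w)
    near=np.linalg.norm(Q[:,:2]-Q[i,:2],axis=1)<.012; w=w*near
    print("gauge jig",(w[:,None]*Q).sum(0)/w.sum()*1e3,"min",g[i],"n",(w>20).sum())
    for t,z in(("pointer",.012),("handle",.07),("jaw",.044)):
        d=models.mark_of(t,c)
        if d: print(t,np.round(J.j(d[0]["at"])*1e3,1))
E
```

```text
top [ 0.59682085 -0.00375084] 8.740012747815772 1.0360036778041048 120
gauge jig [ -56.80123729 -125.08138918   12.        ] min 104.77777777777779 n 4
pointer [  -4.9 -121.    10.5]
handle [-29.6 -79.2  75.3]
jaw [-208.   114.    -3.5]
side [ 0.59689259 -0.00870896] 8.770165473835684 2.36469255407151 114
gauge jig [ -56.55345668 -123.67668712   12.        ] min 94.44444444444446 n 6
pointer [  -7.7 -118.1   13.1]
handle [-33.  -68.4  72.8]
jaw [  9.1 -69.1  37.3]
```

```bash
cat >> h.py <<'E'
J=Jig((.5968,-.0045),np.radians(8.75))
def ori(a,p):
    """tool y along angle a (mod pi), whichever needs the least joint travel"""
    q0=telemetry.current_joints(); best=None
    for k in(0,np.pi):
        s=inverse_kinematics(p,down(a+k))
        if s is not None:
            d=np.abs(np.asarray(s)-q0).max()
            if best is None or d<best[0]: best=(d,down(a+k))
    return best[1]
E
cat > drag.py <<'E'
from h import *
import sys
def drag(c,yaw,y,hov=.09,first=False):
    yaw=np.radians(yaw)
    p=np.array([*c,hov]); r.move_to(p,ori(yaw,p)); gripper_to(.062,15)
    if r.move_l([*c,.036],vel=.12,guard=6): print("contact going down",telemetry.current_ee_pos()); 
    gripper_to(.0,15); print("grip",telemetry.current_opening())
    t=J.w([-.046,y,.036]); r.move_l(t,ori(J.yaw,t),vel=.06)
    gripper_to(.050); r.move_l(t+[0,0,hov-.036],vel=.15)
if __name__=="__main__":
    for c,a in (((.506,.0363),0),((.5085,.116),0),((.5026,.1875),0)): print(np.round(J.j([*c,.0])*1e3))
    drag((.506,.0363),9.7,.050)
    print(telemetry.current_t(),telemetry.current_wrist_force())
    drag((.5085,.116),-2,.106)
    print(telemetry.current_t())
E
python3 drag.py
```

```text
[-84.  54.   0.]
[-69. 133.   0.]
[-64. 204.   0.]
grip 0.03522843727878166
7.8833 [0.02528355 0.41821016 0.31461842]
grip 0.03658147949667476
11.5583
```

```bash
cat > c.py <<'E'
from drag import *
drag((.5026,.1875),24,.162); 
p=J.w([-.10,.21,.15]); 
im=avg("top",2); 
for d in models.regions_of("cell_a","top"):
    v,u=np.nonzero(d["pixels"]); Q=J.j(ray("top",np.c_[u,v],.026))[:,:2]*1000
    print(round(d["score"],2),cv2.minAreaRect(Q.astype(np.float32)))
print(telemetry.current_t())
cv2.imwrite("pics/top2.png",cv2.resize(im[130:240,170:310,::-1].astype(np.uint8),None,fx=5,fy=5,interpolation=cv2.INTER_CUBIC))
E
python3 c.py
```

```text
grip 0.03589265473675698
0.64 ((-49.32126235961914, 52.719703674316406), (49.05013656616211, 38.76325225830078), 79.82474517822266)
0.58 ((-47.0996208190918, 95.01142883300781), (28.011079788208008, 35.22431945800781), 79.87459564208984)
0.42 ((158.32247924804688, 171.61553955078125), (38.94217300415039, 50.374813079833984), 79.8467025756836)
0.24 ((-176.77061462402344, -366.19305419921875), (132.81809997558594, 80.90885925292969), 30.014413833618164)
15.6083
```

View pics/top2.png

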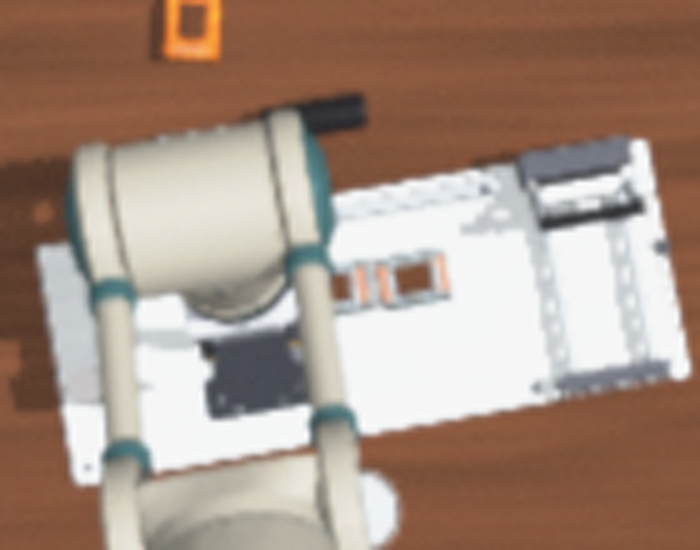

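The arm covers C, but A and B are aligned with a gap of about 5 mm. Next I push each carrier to the fence from the front.

```bash
cat > push.py <<'E'
from h import *
def fpush(y,x0=-.092,g=6,op=None):
    p=J.w([x0,y,.07]); r.move_to(p,ori(J.yaw+np.pi/2,p))
    if op is not None: gripper_to(op)
    a=J.w([x0,y,.037]); d=r.move_l(a,vel=.12,guard=6); 
    if d: print("down contact",J.j(telemetry.current_ee_pos()))
    hit=r.move_l(J.w([-.028,y,.037]),vel=.045,guard=g)
    e=J.j(telemetry.current_ee_pos()); print("push",y,hit,np.round(e*1e3,1),np.round(telemetry.current_wrist_force()@J.M,1))
    r.move_l(J.w([e[0]-.008,y,.037]),vel=.1); r.move_l(J.w([e[0]-.015,y,.07]),vel=.15)
    return e[0]
E
python3 - <<'E'
from push import *
fpush(.162,op=.014); fpush(.106); fpush(.050)
print(telemetry.current_t())
E
```

```text
push 0.162 True [-44.3 162.   36.4] [-0.2 -0.1 -0.3]
push 0.106 True [-44.2 106.   36.4] [ 0.3 -0.7 -0.1]
push 0.05 True [-44.2  50.1  36.4] [-0.5 -0.2 -0.2]
24.6667
```

```bash
cat > e.py <<'E'
from push import *
p=J.w([-.021,.212,.075]); r.move_to(p,ori(J.yaw,p)); gripper_to(.006)
if r.move_l(J.w([-.021,.212,.037]),vel=.12,guard=6): print("contact",telemetry.current_ee_pos())
print("end",r.move_l(J.w([-.021,.176,.037]),vel=.03,guard=12),J.j(telemetry.current_ee_pos()))
r.move_l(J.w([-.021,.186,.037]),vel=.1); r.move_l(J.w([-.021,.19,.075]),vel=.15)
fpush(.143,-.07,op=.014); fpush(.093,-.07); fpush(.043,-.07)
# look from clear of the row
p=J.w([-.12,-.075,.16]); r.move_to(p,ori(J.yaw,p)); gripper_to(.045,50)
for c,a in(("side",(120,250,210,320)),("top",(130,240,170,310))):
    im=avg(c,4); cv2.imwrite(f"pics/{c}3.png",cv2.resize(im[a[0]:a[1],a[2]:a[3],::-1].astype(np.uint8),None,fx=5,fy=4.6,interpolation=cv2.INTER_CUBIC))
    for d in models.regions_of("cell_a",c):
        v,u=np.nonzero(d["pixels"]); Q=J.j(ray(c,np.c_[u,v],.026))[:,:2]*1000
        print(c,round(d["score"],2),len(v),cv2.minAreaRect(Q.astype(np.float32)))
print(telemetry.current_t())
E
python3 e.py
```

```text
end False [-0.02090778  0.17616227  0.03706748]
push 0.143 True [-44.2 143.   36.7] [-0.1 -0.7 -1.2]
push 0.093 True [-44.2  93.   36.7] [ 0.4 -0.  -0.6]
push 0.043 True [-44.2  43.   36.7] [-0.3 -0.4 -0.2]
side 0.68 129 ((-18.22221565246582, 84.32588195800781), (41.32735824584961, 40.86260223388672), 5.210762977600098)
side 0.6 218 ((-257.3726806640625, 217.9866943359375), (47.629493713378906, 60.528568267822266), 43.544044494628906)
side 0.59 244 ((-18.561559677124023, 33.765289306640625), (65.30084228515625, 41.3116569519043), 88.82047271728516)
side 0.46 226 ((153.75083923339844, 154.84315490722656), (52.439327239990234, 53.27716064453125), 76.93635559082031)
top 0.68 140 ((-254.135498046875, 233.35324096679688), (33.594764709472656, 49.393028259277344), 46.28822326660156)
top 0.63 150 ((158.22427368164062, 171.278564453125), (36.3773307800293, 52.556583404541016), 74.10792541503906)
top 0.48 110 ((-15.20378303527832, 91.85951232910156), (31.883699417114258, 43.3360710144043), 1.2156164646148682)
top 0.44 139 ((-16.02134895324707, 142.02813720703125), (48.56661605834961, 36.961753845214844), 88.03146362304688)
38.4083
```

View pics/side3.png

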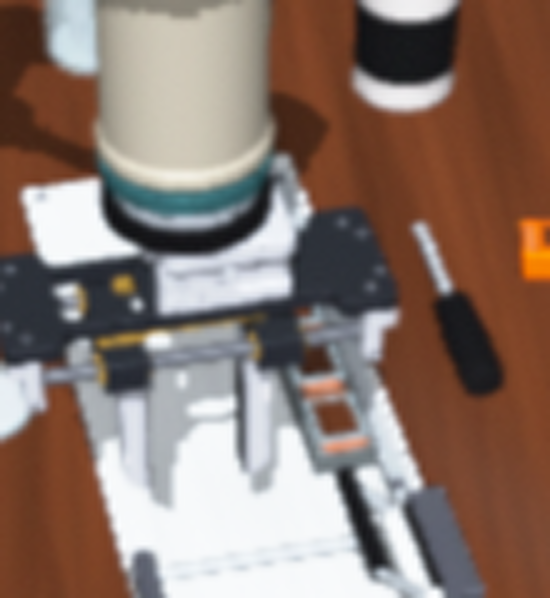

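View pics/top3.png

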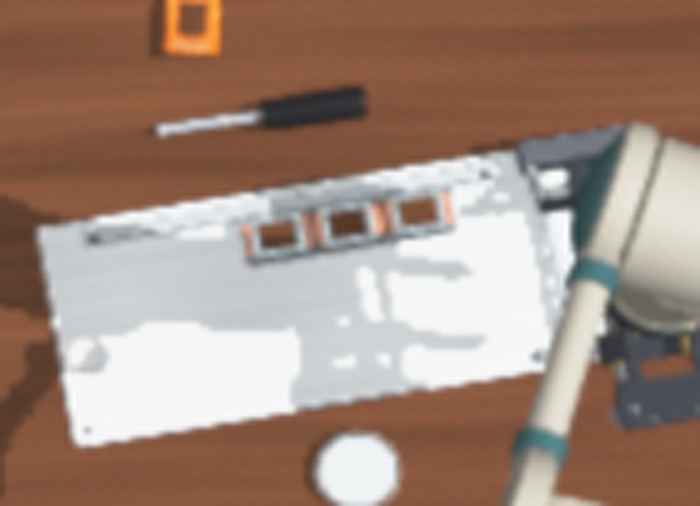

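Row is closed and flush: in the top crop the three windows at (280,235), (349,223) and (419,211) have no gaps between them. Next is the clamp handle.

```bash
cat > g.py <<'E'
from h import *
y=-.075
p=J.w([-.035,y,.12]); r.move_to(p,ori(J.yaw,p))
if r.move_l(J.w([-.035,y,.076]),vel=.1,guard=6): print("contact",J.j(telemetry.current_ee_pos()))
gripper_to(0,50); r.hold(.2)
e=J.j(telemetry.current_ee_pos()); print(np.round(e*1e3,2),telemetry.current_opening(),telemetry.current_wrist_force()@J.M)
r.move_l(J.w([-.035-.0487,y,.076]),vel=.04); r.hold(.3)
e=J.j(telemetry.current_ee_pos()); print(np.round(e*1e3,2),telemetry.current_opening(),telemetry.current_wrist_force()@J.M,telemetry.current_t())
im=avg("side",8); np.save("pics/side4.npy",im)
u=proj("side",J.w([-.056,-.118,.012]))[0].astype(int); print(u)
cv2.imwrite("pics/side4.png",cv2.resize(im[u[1]-25:u[1]+20,u[0]-30:u[0]+30,::-1].astype(np.uint8),None,fx=12,fy=12,interpolation=cv2.INTER_CUBIC))
for d in models.mark_of("pointer","side")[:2]+models.mark_of("gauge","side")[:2]+models.mark_of("handle","side")[:2]: print(np.round(J.j(d["at"])*1e3,1),d["score"])
E
python3 g.py
```

```text
[-33.74 -75.09  76.34] 0.010561685981084343 [ 5.05518156  1.69522445 -0.16336882]
[-80.92 -75.11  76.36] 0.010992668581564561 [ 8.29230075  1.32341496 -3.47485265] 44.1
[277 261]
[ -54.8 -122.9   12.9] 0.82
[-80.3 -76.4  73.8] 0.53
```

View pics/side4.png

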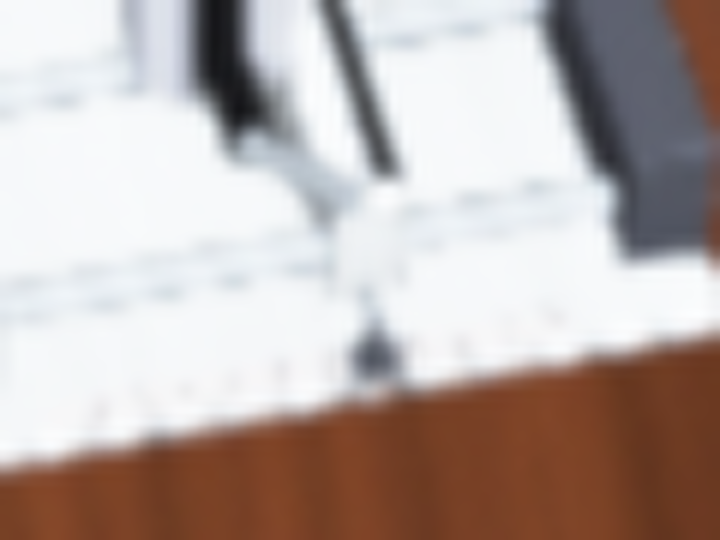

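The pointer at crop (372,310) comes within about half a pixel of the gauge blade at (375,355). Allowing for the jig tilt, it is still slightly short of the mark, so I'll measure the offset with profiles.

```bash
cat > m.py <<'E'
from h import *
def meas(c,im,x0=-.0565,pr=True):
    g=im.mean(2); xs=np.linspace(x0-.011,x0+.011,111); out=[]
    for y in np.arange(-.130,-.1095,.001):
        z=.012
        u=proj(c,J.w(np.c_[xs,np.full(111,y),np.full(111,z)])); v=map_coordinates(g,[u[:,1],u[:,0]],order=1)
        w=np.clip(np.median(v)-8-v,0,None); out.append((y*1e3,(w*xs).sum()/max(w.sum(),1e-6)*1e3,w.max()))
    return np.round(out,1)
if __name__=="__main__":
    print(meas("side",np.load("pics/side4.npy")))
E
python3 m.py
```

```text
[[-130.   -57.2   73.9]
 [-129.   -57.2   80.8]
 [-128.   -57.2   77.1]
 [-127.   -57.    75. ]
 [-126.   -56.7   76.6]
 [-125.   -56.5   72.2]
 [-124.   -56.3   68.1]
 [-123.   -56.    59.2]
 [-122.   -55.6   51.5]
 [-121.   -55.4   43.6]
 [-120.   -55.2   33.8]
 [-119.   -54.9   26.8]
 [-118.   -54.9   21.1]
 [-117.   -55.    19. ]
 [-116.   -54.9   18.9]
 [-115.   -54.9   19.9]
 [-114.   -55.    19.8]
 [-113.   -55.    18.1]
 [-112.   -54.9    9.8]
 [-111.   -54.6    3.4]
 [-110.     0.     0. ]]
```

```bash
python3 - <<'E'
from h import *
for c in("side","top"):
    im=np.load(f"pics/{c}.npy"); g=im.mean(2)
    X,Y=np.meshgrid(np.arange(-.068,-.044,.0005),np.arange(-.140,-.108,.0005))
    for z in(.010,.012,.014):
        u=proj(c,J.w(np.c_[X.ravel(),Y.ravel(),np.full(X.size,z)])); v=map_coordinates(g,[u[:,1],u[:,0]],order=1)
        b=map_coordinates(im[...,0]-im[...,2],[u[:,1],u[:,0]],order=1)
        w=np.where(b<30,np.clip(185-v,0,None),0); w[w<25]=0
        print(c,z,"x",(w*X.ravel()).sum()/w.sum()*1e3,"y",(w*Y.ravel()).sum()/w.sum()*1e3)
E
```

```text
side 0.01 x -56.65071051538916 y -131.2262201407247
side 0.012 x -57.07687390259594 y -132.3321722948303
side 0.014 x -57.4960461458913 y -132.38611991445475
top 0.01 x -55.93770666837097 y -127.64683891770179
top 0.012 x -56.15758653012224 y -127.35881642243635
top 0.014 x -56.409221531182375 y -127.0487667909937
```

```bash
python3 - <<'E'
from m import *
r.move_l(J.w([-.0837-.00195,-.075,.076]),vel=.01); r.hold(.4)
print(np.round(J.j(telemetry.current_ee_pos())*1e3,2),telemetry.current_wrist_force()@J.M,telemetry.current_t())
im=avg("side",8); np.save("pics/side5.npy",im); print(meas("side",im)[::2])
u=proj("side",J.w([-.056,-.118,.012]))[0].astype(int)
cv2.imwrite("pics/side5.png",cv2.resize(im[u[1]-15:u[1]+15,u[0]-20:u[0]+20,::-1].astype(np.uint8),None,fx=18,fy=18,interpolation=cv2.INTER_CUBIC))
# same-model check: line of constant jig x through gauge, drawn at z=12
E
```

```text
[-82.66 -75.12  76.36] [ 9.48231004  2.22750468 -4.0684842 ] 45.3917
[[-130.   -57.2   74. ]
 [-128.   -57.2   78.9]
 [-126.   -56.8   79.6]
 [-124.   -56.5   74.9]
 [-122.   -56.    60.4]
 [-120.   -55.8   46.4]
 [-118.   -55.5   30.7]
 [-116.   -55.4   16.7]
 [-114.   -55.5   11.3]
 [-112.   -56.     4.8]
 [-110.     0.     0. ]]
```

View pics/side5.png

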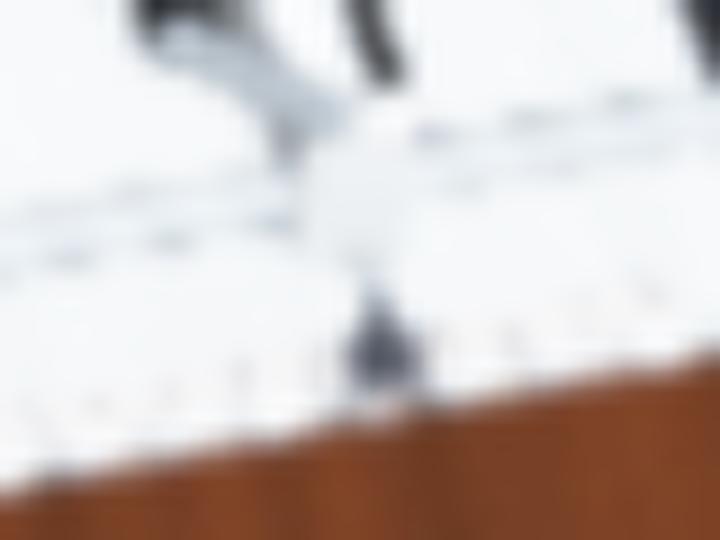

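```bash
cat > d.py <<'E'
from m import *
res=[]
for cx in np.linspace(-.0845,-.0735,10):
    r.move_l(J.w([cx,-.075,.076]),vel=.02); r.hold(.15)
    t=J.j(telemetry.current_ee_pos())[0]*1e3; im=avg("side",2); pred=(-8-(-33.74-t))/1e3
    g=im.mean(2); xs=np.linspace(pred-.006,pred+.007,131); a=[]
    V=[]
    for y in np.arange(-.1185,-.113,.0005):
        u=proj("side",J.w(np.c_[xs,np.full(131,y),np.full(131,.012)])); V.append(map_coordinates(g,[u[:,1],u[:,0]],order=1))
    v=np.mean(V,0); w=np.clip(np.percentile(v,70)-3-v,0,None)
    res.append((t,pred*1e3,(w*xs).sum()/w.sum()*1e3,w.max()))
res=np.array(res); print(np.round(res,2)); d=res[:,2]-res[:,1]; print("offset",np.median(d),d.mean(),d.std())
r.move_l(J.w([-.08565,-.075,.076]),vel=.03); r.hold(.3)
print(J.j(telemetry.current_ee_pos())*1e3,telemetry.current_t())
E
python3 d.py
```

```text
[[-81.5  -55.76 -54.81  17.69]
 [-80.28 -54.54 -54.62  16.78]
 [-79.09 -53.35 -53.68  23.99]
 [-77.93 -52.19 -53.04  34.59]
 [-76.77 -51.03 -51.23  18.79]
 [-75.58 -49.84 -50.03  12.86]
 [-74.39 -48.65 -47.97   8.38]
 [-73.22 -47.48 -46.31   6.42]
 [-72.05 -46.31 -45.21  12.22]
 [-70.89 -45.15 -44.24  18.91]]
offset 0.29748512507485714 0.3153700818544657 0.6839047316930968
[-82.77782401 -75.09407994  76.35716131] 51.65
```

```bash
python3 - <<'E'
from h import *
print(telemetry.current_opening(),telemetry.current_wrist_force()); print(r.sign_off())
E
```

```text
0.010770482261264284 [ 7.6355098   3.1269208  -3.26641302]
the job is handed in; nothing more can be done
None
```

The job is handed in at about 52 s: the three carriers stand in a closed row flush on the fence beside the clamp. The gripper holds the clamp open at about 49 mm of travel, with the pointer within an estimated 1 mm of the gauge mark.

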